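# Unhook a tube rack from the feeder lane

## Robot

A 6-joint arm with a two-finger parallel gripper is mounted at the origin on the work surface. World frame = base frame: x ahead of the robot, y to its left, z up, the work surface at z = 0. Lengths are in mm, angles in rad, forces in N, time in s.
With the tool pointing down it reaches from about 350 to 775 mm from the base axis. Payload 7.3 kg.
Tool frame: the origin (TCP) lies at the very end of the fingers, on their centre line; the grasp point (between the pads) lies 19 mm behind it; x points along the fingers, z is the direction in which the jaws open and shut, and the axes are right-handed (so a half turn about x gives the same grasp; the last joint's range is limited). The gripper opens to 92 mm and grips with 3 to 60 N. Pads are 19 mm wide; open, the fingers measure 130 mm over their backs; the gripper's body (75 mm by 190 mm) begins 47 mm behind the grasp point.
Start: joints at [-1.282, 0.342, 1.524, -0, 1.275, -0.146], TCP at [221.169, -476.161, 226.741] pointing down, gripper open.
Joint ranges: [-2.53, 2.53], [-0.77, 2.02], [0.04, 2.7], [-1, 4.14], [0.28, 2.66], [-3.11, 3.11]. Speed limits (rad/s): [2.57, 2.57, 3.14, 3.14, 3.14, 3.14].

## Interface

Orientations are given as [roll, pitch, yaw] about the fixed x, y, z axes, in that order (R = Rz(yaw) Ry(pitch) Rx(roll)).
In Python, from plant import * gives the robot as it stands.
- The arm moves only by the shell command python3 -m creep 'ROWS'. ROWS is JSON, a list of rows, each an object of numbers: "tx", "ty", "tz": the shift along the tool's x, y, z in cm; "wx", "wy", "wz": the turn, a rotation vector about the tool's x, y, z in rad; "gripper": the closure, from -1 (fully open) to 1 (shut). A call has 1 to 8 rows; each row is the pose to reach, as a shift and turn from the pose commanded when the call began, along the tool's axes at that moment; what a row does not reach only later rows make up. A row lasts 1/12 s, in which the tool goes at most 41.7 mm and 7.16 degrees, less where a joint would pass 70% of its speed; a pose out of reach is approached as far as the arm can. A call with a gripper value outside its range is refused whole. The fingers move at their own pace and stop on an object; the grip force is fixed at half the most. Time passes only in rows, so rows that repeat a pose let the fingers close. It gives the time, the measured TCP pose, the force and the opening at its end, in the units of the state.
- get_obs(): the state, without advancing time (a new reading comes with each control period).
- capture(name): name is "side" or "top"; returns a dict with "frame" (420x560x3 uint8, red, green, blue), "z_map" (420x560 float32, mm along the optical axis (not along the pixel's ray), 0 where there is no reading), "vertical_fov" (degrees; the focal length in pixels is half the picture's height over the tangent of half this angle, whatever the lens; pixels are square), "cx", "cy" (the principal point, pixels), "xyz" and "rotation" of the camera in the world. Camera axes: x right, y down, z forward; pixel columns grow to the right and rows downward; lengths in mm; the calibration is good to about 2 mm. A picture is of the moment at which its call begins.
- close_job(): hands the job in, once; it reports no verdict.
The state is a dict: "time": time; "joint_positions": joint angles; "dq": joint speeds; "tau": joint torques, N m; "tool_pos": TCP position; "tcp_rot": TCP orientation; "contact_force": force on the tool from outside, world axes, zero at the start; "moment": the same for the moment, N m; "grip_width": finger opening in mm.
Only numpy, scipy, OpenCV 4.12 (cv2) and the standard library are available. Lean on these libraries where they do the work, as an engineer would, in place of code of your own. Each camera call takes 0.05 s, during which the arm holds its last target.

## Task

The blue tube rack is caught in the steel lane of the sample feeder: its near toe sits under the lane's retaining lip. Without forcing it, push the rack back until it meets the end stop, tip its near end up over the lip, draw it out from under the hood, and set it down gently, standing upright inside the white carry tray. Do not tip the rack more than about 30 degrees, and leave the well plate, bottle and tip box where they are.

Things in the scene. Friction and masses are not known exactly. Their poses are not given: they have to be found in the camera images.
- rack_mid (a point): centre of the blue tube rack, half-way up: 66 mm above its flat underside. x runs along the rack from near toe to far toe, z is up. About 0.3 kg; 154 mm long in all, 24 mm wide, 132 mm high: a body 112 mm long and 58 mm high plus a toe at each end, and four purple-capped tubes, fixed firmly in it, up to 89 mm high
- rack_grip (a point): place to grip the rack: 113 mm above its underside, half-way along (47 mm straight above rack_mid), in the middle of the free part of its blade handle, which is 30 mm long along the rack's x, 14 mm thick across it, and rises above the caps to 132 mm. Axes as rack_mid
- rack_near_toe (a point): tip of the rack's near toe, at its underside, 77 mm from the rack's middle along its -x. A toe is 21 mm long, 22 mm wide and 8 mm high and sticks out of the rack's end at floor level
- rack_far_toe (a point): tip of the rack's far toe (same shape), at its underside, 77 mm from the middle along the rack's +x
- rack: the rack again; origin in the middle of its underside, axes as rack_mid
- feeder: grey sample feeder fixed to the bench: housing 290 x 130 x 28 mm, origin at the centre of its underside, x from its near (lip) end, marked by four small lamps, to its far (stop) end. On it lies a straight steel lane along x, 174 mm long inside, with side walls 14 mm high that leave the rack 2 mm either side. All hard, no spring; more than 25 N between them is forcing
- lane_slots (a point): middle of the lane's bolt slots, at the height of the lane floor, 32 mm above the bench. The lane is bolted within 7 mm either way of here along x, and where is not reported. So the rack must go back some 5 to 19 mm, a distance only felt, to meet the stop; its near toe is clear of the lip only in the last 2 mm. Lifted level it always catches: on the lip, or at the stop under the hood
- lip_about (a point): rough place of the retaining lip's edge (true one within 7 mm along x): the near wall's lip, 12 to 16 mm above the lane floor, overhangs 18 mm inwards over the rack's near toe
- stop_about (a point): rough place of the end stop's face at the lane floor (true one within 7 mm along x). Its hood, 13 to 18 mm above the lane floor, overhangs 7 mm from that face towards the rack, leaving the far toe room to tilt under it
- carry_tray: white open carry tray, fixed to the bench: inside 200 mm (x) x 80 mm (y), floor 6 mm above the bench, rim 18 mm above the bench; hard, so a landing over 30 N is a bang; origin at the centre of its underside. The rack goes in lengthwise, either way round
- well_plate: loose 96-well plate 128 x 85 x 14 mm lying on the bench, origin at the centre of its underside; leave it alone
- reagent: loose amber bottle with white cap, 56 mm across, 115 mm high, origin at the centre of its underside; leave it alone
- tip_box: loose closed pipette-tip box 85 x 120 x 62 mm, origin at the centre of its underside; leave it alone
Not all that is in view belongs to the job. Of the things shaped like the carry_tray, the white one is meant.

How it is judged (in metres and radians):
On the way, in this order (a step that is already met when the one before it is completed fails the run):
1. the rack's near end is tipped up above the lip while its far toe is still low in the lane (z of rack_near_toe in the frame of feeder above 0.046 m and z of rack_far_toe in the frame of feeder below 0.042 m and x of rack_far_toe in the frame of feeder above 0.06 m), for 0.1 s.
2. the rack is out of the lane (z of each of rack_far_toe, rack_near_toe in the frame of feeder above 0.055 m), for 0.1 s.
At the end, for the whole second after the job is handed in: the rack stands upright (within 0.05 rad) and at rest on the floor of the carry tray, wholly inside its rim (its middle within 22 mm of the tray's centre lengthwise and 30 mm across), released (x of rack in the frame of carry_tray between -0.022 and 0.022 m and y of rack in the frame of carry_tray between -0.03 and 0.03 m and z of rack in the frame of carry_tray between 0.003 and 0.009 m and angle between rack's own z axis and vertical below 0.05 rad and linear speed of rack below 0.02 m/s); the robot touches nothing.
It fails at once if the rack is forced against the feeder (more than 25 N) (contact force between rack and feeder above 25 N).
It fails at once if the rack is banged down into the carry tray (more than 30 N) (contact force between rack and carry_tray above 30 N).
It fails at once if the rack is dropped or swept into the carry tray (faster than 0.3 m/s within 24 mm of its floor) (horizontal distance between rack and carry_tray below 0.08 m and height (world z) of rack below 0.03 m and linear speed of rack above 0.3 m/s).
It fails at once if the rack is tipped more than 0.56 rad (32 degrees) (angle between rack's own z axis and vertical above 0.56 rad).
It fails at once if the well plate, bottle or tip box is shifted by more than 15 mm (distance of any of well_plate, reagent, tip_box from where it was at the start of the episode above 0.015 m).
It also fails if it takes over 72 s, if anything falls off the work surface, if the arm or the gripper's body presses on something with over 40 N, if the wrist force passes 120 N, or if a joint passes its speed limit or range.

## Working session

There is one attempt and no reset: what is moved stays moved. The work goes in short steps, Python scripts to look and compute and a shell command to move; the robot and the scene stay as the last step left them, time stands still between calls to the robot, and variables do not carry over. Pictures are saved under pics/ and viewed, and the job is handed in when it is done.

```bash
ls; mkdir -p pics; python3 - <<'E'
from plant import *
import cv2
print(get_obs())
for n in ["side","top"]:
    c=capture(n); cv2.imwrite(f"pics/{n}0.png",c["frame"][:,:,::-1])
    print(n,{k:v for k,v in c.items() if k not in("frame","z_map")})
E
```

```text
pics
{'time': 0.0, 'joint_positions': array([-1.28198083e+00,  3.42698371e-01,  1.52500732e+00, -1.96530696e-06,
        1.27539079e+00, -1.46033497e-01]), 'dq': array([ 2.52026130e-05, -2.21742320e-04, -2.02831070e-03, -1.91276566e-04,
        1.73282214e-03, -7.29019940e-04]), 'tau': array([ 7.91215480e-04, -4.31245673e+01, -2.44217294e+01,  7.18318066e-02,
        5.59844601e-02, -1.25482152e-04]), 'tool_pos': array([ 221.05689514, -475.75021689,  226.06098434]), 'tcp_rot': array([2.99680885, 1.5692925 , 1.86086209]), 'contact_force': array([ 0.4367994 , -0.63799254, -0.5170379 ]), 'moment': array([-0.05654339, -0.0096306 ,  0.0470785 ]), 'grip_width': 92.02903909754849}
side {'vertical_fov': 50.166343622998, 'cx': 273.1306153490724, 'cy': 210.73211845867252, 'xyz': array([  357.51934102, -1083.10411893,   784.31129958]), 'rotation': array([-2.13090924, -0.01642954, -0.11615669])}
top {'vertical_fov': 45.49035283916312, 'cx': 281.2260973067174, 'cy': 201.21321237029426, 'xyz': array([ 3.67813244e+02, -1.37745914e+00,  1.67175194e+03]), 'rotation': array([-3.04690024, -0.02501902, -1.54583257])}
```

View pics/side0.png

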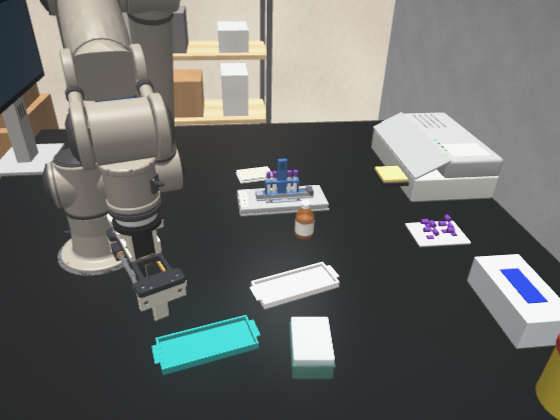

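View pics/top0.png

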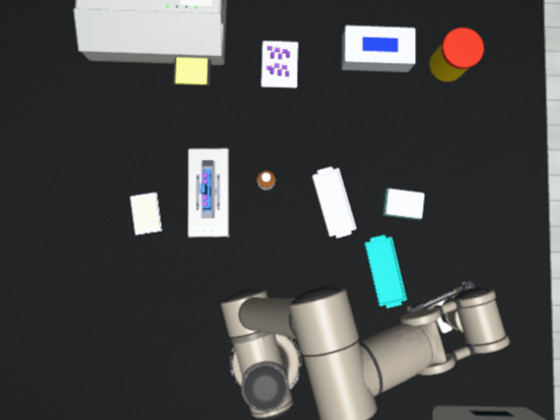

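```bash
cat > h.py <<'E'
from plant import *
import cv2, numpy as np
from scipy.spatial.transform import Rotation as R
def cam(n):
    c=capture(n); c["f"]=210/np.tan(np.radians(c["vertical_fov"]/2)); c["R"]=R.from_euler("xyz",c["rotation"]).as_matrix(); return c
def ray(c,u,v,z):
    d=c["R"]@np.array([(u-c["cx"])/c["f"],(v-c["cy"])/c["f"],1]); return c["xyz"]+d*(z-c["xyz"][2])/d[2]
def proj(c,p):
    q=c["R"].T@(np.asarray(p)-c["xyz"]); return q[:2]/q[2]*c["f"]+[c["cx"],c["cy"]]
def pts(c,mask):
    v,u=np.nonzero(mask&(c["z_map"]>0)); z=c["z_map"][v,u]
    return np.c_[(u-c["cx"])/c["f"]*z,(v-c["cy"])/c["f"]*z,z]@c["R"].T+c["xyz"]
E
python3 - <<'E'
from h import *
t=cam("top"); s=cam("side")
a=cv2.resize(t["frame"][140:245,120:260],None,fx=5,fy=5,interpolation=cv2.INTER_NEAREST)
cv2.imwrite("pics/tz.png",a[:,:,::-1])
a=cv2.resize(s["frame"][145:225,225:345],None,fx=6,fy=6,interpolation=cv2.INTER_NEAREST)
cv2.imwrite("pics/sz.png",a[:,:,::-1])
hsv=cv2.cvtColor(t["frame"],cv2.COLOR_RGB2HSV)
def rect(m,z,name):
    cs,_=cv2.findContours(m.astype(np.uint8),0,2); c=max(cs,key=cv2.contourArea)
    b=cv2.minAreaRect(c); P=np.array([ray(t,u,v,z)[:2] for u,v in cv2.boxPoints(b)])
    e=[P[1]-P[0],P[2]-P[1]]; L=max(e,key=np.linalg.norm)
    print(name,"px",b[0],"centre",P.mean(0).round(1),"sides",[round(np.linalg.norm(x),1) for x in e],"yaw",np.degrees(np.arctan2(L[1],L[0])).round(2))
def box(u0,u1,v0,v1):
    m=np.zeros((420,560),bool); m[v0:v1,u0:u1]=1; return m
br=hsv[...,2]
rect((br>90)&box(180,240,140,245),28,"feeder")
rect((br>130)&(hsv[...,1]<60)&box(305,365,155,245),18,"tray")
rect((hsv[...,0]>100)&(hsv[...,0]<125)&(hsv[...,1]>120)&box(190,225,150,230),100,"blue")
rect((br>110)&box(120,170,180,245),14,"plate")
rect((br>110)&box(375,435,180,230),62,"tip")
print("bottle",ray(t,266,180,115))
for n,c in(("t",t),("s",s)):
    h=cv2.cvtColor(c["frame"],cv2.COLOR_RGB2HSV)
    m=(h[...,0]>100)&(h[...,0]<125)&(h[...,1]>120)
    m&= box(190,225,150,230) if n=="t" else box(250,320,150,200)
    P=pts(c,m); P=P[P[:,2]>118]; print(n,len(P),P.mean(0),P.min(0),P.max(0))
E
```

```text
feeder px (207.5, 192.5) centre [548.4 204.7] sides [np.float64(135.6), np.float64(295.0)] yaw -178.0
tray px (333.9622497558594, 201.867919921875) centre [ 529.2 -214.1] sides [np.float64(96.2), np.float64(236.3)] yaw -163.31
blue px (205.5, 189.5) centre [548.8 202.3] sides [np.float64(28.3), np.float64(130.0)] yaw -177.8
plate px (145.6572265625, 213.1790313720703) centre [474.7 406.8] sides [np.float64(91.1), np.float64(133.7)] yaw -169.75
tip px (404.269287109375, 203.34617614746094) centre [ 525.8 -437.7] sides [np.float64(88.8), np.float64(126.0)] yaw -95.55
bottle [582.0756586   12.73708618 115.        ]
t 58 [545.94354691 201.05581812 156.61079541] [532.11333753 195.86423742 126.98643941] [561.32366019 208.93006352 171.78933384]
s 106 [545.87807216 199.0753584  144.22266315] [533.02148973 190.93136383 118.70348834] [559.8754393  209.13316911 166.04730336]
```

```bash
sleep 1
```

```text
(no output)
```

View pics/tz.png

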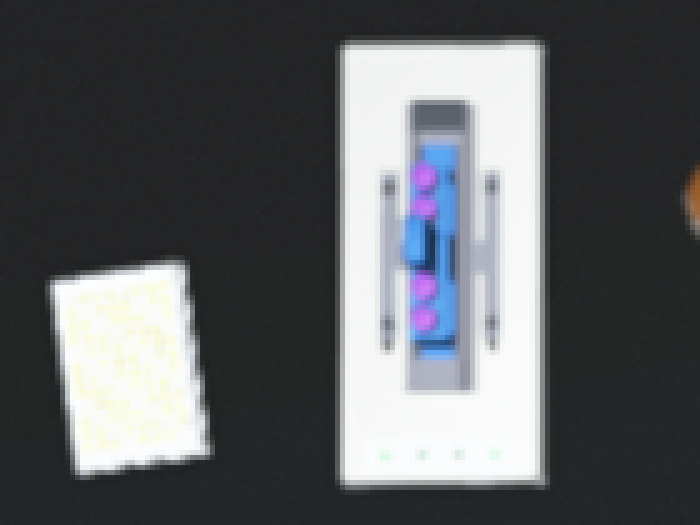

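View pics/sz.png

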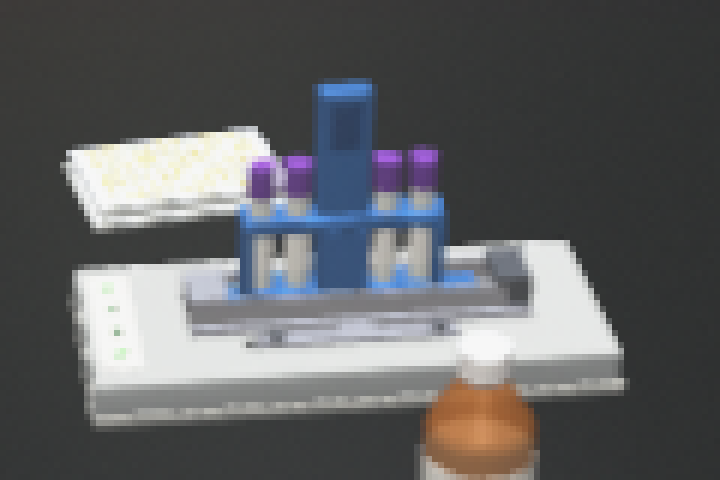

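```bash
python3 - <<'E'
from h import *
t=cam("top"); s=cam("side")
g=t["frame"].astype(float).mean(2)
# feeder long-edge subpixel positions per row (threshold half)
def cross(a,th):
    i=np.nonzero((a[:-1]-th)*(a[1:]-th)<0)[0]; return i+(th-a[i])/(a[i+1]-a[i])
L=[];Rr=[]
for v in range(153,233):
    c=cross(g[v,175:245],135); L.append(ray(t,175+c[0],v,28)); Rr.append(ray(t,175+c[-1],v,28))
T=[];B=[]
for u in range(193,224):
    c=cross(g[135:255,u],135); T.append(ray(t,u,135+c[0],28)); B.append(ray(t,u,135+c[-1],28))
L,Rr,T,B=map(np.array,(L,Rr,T,B))
for n,P in(("L",L),("R",Rr)):
    k=np.polyfit(P[:,0],P[:,1],1); print(n,"yaw",np.degrees(np.arctan(k[0])),"y at 548",np.polyval(k,548))
for n,P in(("T",T),("B",B)):
    k=np.polyfit(P[:,1],P[:,0],1); print(n,"yaw",-np.degrees(np.arctan(k[0])),"x at 204",np.polyval(k,204))
# tray long edges
m=(g>130).astype(np.uint8); m[:, :300]=0; m[:,370:]=0;m[:150]=0;m[250:]=0
pl=[];pr=[]
for v in range(182,225):
    c=cross(g[v,305:365],125); pl.append(ray(t,305+c[0],v,18)); pr.append(ray(t,305+c[-1],v,18))
for P in map(np.array,(pl,pr)):
    k=np.polyfit(P[:,0],P[:,1],1); print("tray yaw",np.degrees(np.arctan(k[0])),"y at 529",np.polyval(k,529.2))
# handle top
print("top", ray(t,120+416/5-.4,140+242/5-.4,155))
print("side",ray(s,225+344/6-.4,145+88/6-.4,164))
for n,c,b in(("t",t,(190,225,150,230)),("s",s,(250,320,150,200))):
    h=cv2.cvtColor(c["frame"],cv2.COLOR_RGB2HSV); m=(h[...,0]>100)&(h[...,0]<125)&(h[...,1]>110)
    mm=np.zeros_like(m); mm[b[2]:b[3],b[0]:b[1]]=1
    P=pts(c,m&mm); Q=P[P[:,2]>155] if n=="t" else P[(P[:,2]>125)&(P[:,2]<155)]
    print(n,len(Q),np.median(Q,0),np.percentile(Q,5,0),np.percentile(Q,95,0))
    if n=="s":
        for v in range(158,178):
            us=np.nonzero((m&mm)[v,270:300])[0]+270
            print(v,us.min(),us.max(),end="; ")
o=get_obs(); M=R.from_euler("xyz",o["tcp_rot"]).as_matrix(); print("\n",M.round(3))
E
python3 - <<'E'
import sys;sys.path.insert(0,'.')
from h import *
t=cam("top");s=cam("side")
a=cv2.resize(t["frame"][155:220,190:225],None,fx=9,fy=9,interpolation=cv2.INTER_CUBIC)
b=cv2.resize(s["frame"][150:215,250:320],None,fx=9,fy=9,interpolation=cv2.INTER_CUBIC)[:585]
im=np.zeros((585,800,3),np.uint8); im[:,:315]=a; im[:,320:800]=b[:,:480]
cv2.imwrite("pics/z2.png",im[:,:,::-1])
E
```

```text
L yaw 2.214511416711236 y at 548 269.8286380903746
R yaw -1.054157715612795 y at 548 147.59068738347514
T yaw 2.1640031615262356 x at 204 695.2848115417944
B yaw 1.9896764166136018 x at 204 402.93952710706264
tray yaw 16.987741805655727 y at 529 -163.8665386512069
tray yaw 17.009877253282202 y at 529 -263.8247562344403
top [546.61365194 203.54402788 155.        ]
side [546.04984388 202.55221556 164.        ]
t 46 [546.21640991 201.65518396 163.15891208] [533.77705808 196.27480141 156.8082354 ] [560.41807895 207.90611697 167.42030556]
s 77 [546.18053471 198.69757149 140.59195303] [533.67219503 193.13609137 126.28756736] [559.41227274 202.9830202  152.74946434]
158 283 285; 159 278 286; 160 278 286; 161 278 286; 162 278 286; 163 278 286; 164 278 286; 165 278 286; 166 278 286; 167 278 286; 168 278 286; 169 278 286; 170 278 286; 171 278 286; 172 278 286; 173 278 286; 174 278 286; 175 278 286; 176 278 286; 177 278 286; 
 [[-0.     0.907  0.421]
 [ 0.     0.421 -0.907]
 [-1.     0.    -0.   ]]
```

View pics/z2.png

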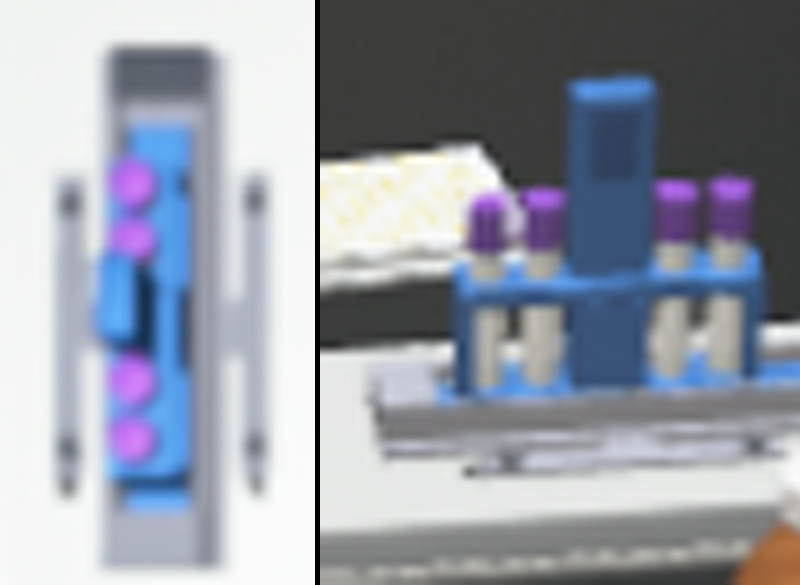

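```bash
python3 -m creep '[{"ty":58.1,"tz":-47.9,"gripper":-1},{"ty":58.1,"tz":-47.9,"gripper":-1},{"ty":58.1,"tz":-47.9,"gripper":-1},{"ty":58.1,"tz":-47.9,"gripper":-1},{"ty":58.1,"tz":-47.9,"gripper":-1},{"ty":58.1,"tz":-47.9,"gripper":-1},{"ty":58.1,"tz":-47.9,"gripper":-1},{"ty":58.1,"tz":-47.9,"gripper":-1}]'
cat > where.py <<'E'
from h import *
import sys
# where.py x y z yawdeg tiltdeg : delta to target, in tool axes
o=get_obs(); M=R.from_euler("xyz",o["tcp_rot"]).as_matrix(); p=o["tool_pos"]
print("t %.2f"%o["time"],"pos",p.round(1),"F",o["contact_force"].round(1),"w %.1f"%o["grip_width"],"j",o["joint_positions"].round(2), "yaw %.2f tilt %.2f"%(np.degrees(np.arctan2(M[1,1],M[0,1])),np.degrees(np.arcsin(M[2,1]))))
if len(sys.argv)>3:
    a=list(map(float,sys.argv[1:]))+[2.1,0][len(sys.argv)-4:]
    y=np.radians(a[3]); T0=np.array([[0,np.cos(y),np.sin(y)],[0,np.sin(y),-np.cos(y)],[-1,0,0]])
    ax=np.array([-np.sin(y),np.cos(y),0]); T=R.from_rotvec(ax*np.radians(a[4])).as_matrix()@T0
    print("shift cm",(M.T@(np.array(a[:3])-p)/10).round(2),"turn",R.from_matrix(M.T@T).as_rotvec().round(4))
E
python3 where.py 546.5 203 226
```

```text
t 0.40 pos [ 221.2 -476.1  226.7] F [-0.4 -0.4 -0.2] w 92.2 j [-1.28  0.34  1.52  0.    1.28 -0.15] yaw 24.91 tilt 0.00
shift cm [  0.07  58.11 -47.89] turn [ 3.981e-01 -1.000e-04 -0.000e+00]validation failed for argument at $[0]...
```

```bash
python3 -m creep '[{"ty":3,"tz":-2.5,"gripper":-1},{"ty":6,"tz":-5,"gripper":-1},{"ty":9,"tz":-7.4,"gripper":-1},{"ty":12,"tz":-9.9,"gripper":-1},{"ty":15,"tz":-12.4,"gripper":-1},{"ty":18,"tz":-14.8,"gripper":-1},{"ty":21,"tz":-17.3,"gripper":-1},{"ty":24,"tz":-19.8,"gripper":-1}]'; echo; python3 where.py 546.5 203 226
```

```text
t 0.40 pos [ 221.2 -476.1  226.7] F [-0.4 -0.4 -0.2] w 92.2 j [-1.28  0.34  1.52  0.    1.28 -0.15] yaw 24.91 tilt 0.00
shift cm [  0.07  58.11 -47.89] turn [ 3.981e-01 -1.000e-04 -0.000e+00]validation failed for argument at $[0]...
```

```bash
python3 -m creep '[{"tx":0,"ty":3,"tz":-2.5,"wx":0,"wy":0,"wz":0,"gripper":-1},{"tx":0,"ty":6,"tz":-5,"wx":0,"wy":0,"wz":0,"gripper":-1}]'; echo; python3 where.py 546.5 203 226
```

```text
time: 0.57
tool_pos: [254.2, -405.7, 226.2]
tcp_rot: [2.931, 1.571, 1.792]
contact_force: [1.5, -0.2, -0.3]
grip_width: 92.2

t 0.57 pos [ 254.2 -405.7  226.2] F [ 1.5 -0.2 -0.3] w 92.2 j [-1.17  0.26  1.65  0.    1.24 -0.03] yaw 24.73 tilt 0.00
shift cm [ 3.000e-02  5.201e+01 -4.305e+01] turn [ 3.95e-01 -2.00e-04 -0.00e+00]
```

```bash
python3 -m creep '[{"tx":0,"ty":3,"tz":-2.5,"wx":0,"wy":0,"wz":0,"gripper":-1},{"tx":0,"ty":6,"tz":-5,"wx":0,"wy":0,"wz":0,"gripper":-1},{"tx":0,"ty":9,"tz":-7.4,"wx":0,"wy":0,"wz":0,"gripper":-1},{"tx":0,"ty":12,"tz":-9.9,"wx":0,"wy":0,"wz":0,"gripper":-1},{"tx":0,"ty":15,"tz":-12.4,"wx":0,"wy":0,"wz":0,"gripper":-1},{"tx":0,"ty":18,"tz":-14.9,"wx":0,"wy":0,"wz":0,"gripper":-1},{"tx":0,"ty":21,"tz":-17.4,"wx":0,"wy":0,"wz":0,"gripper":-1},{"tx":0,"ty":24,"tz":-19.9,"wx":0,"wy":0,"wz":0,"gripper":-1}]'; echo; python3 where.py 546.5 203 226
```

```text
time: 1.23
tool_pos: [388.8, -122.1, 227.0]
tcp_rot: [0.592, 1.57, -0.544]
contact_force: [0.8, -0.7, -0.7]
grip_width: 92.0

t 1.23 pos [ 388.8 -122.1  227. ] F [ 0.8 -0.7 -0.7] w 92.0 j [-0.49  0.12  1.82 -0.    1.2   0.64] yaw 24.90 tilt 0.03
shift cm [  0.1   27.99 -22.85] turn [ 0.3979  0.0006 -0.0006]
```

```bash
python3 -m creep '[{"tx":0,"ty":3.1,"tz":-2.5,"wx":0,"wy":0,"wz":0,"gripper":-1},{"tx":0,"ty":6.2,"tz":-5,"wx":0,"wy":0,"wz":0,"gripper":-1},{"tx":0,"ty":9.3,"tz":-7.5,"wx":0,"wy":0,"wz":0,"gripper":-1},{"tx":0,"ty":12.4,"tz":-10.1,"wx":0,"wy":0,"wz":0,"gripper":-1},{"tx":0,"ty":15.5,"tz":-12.6,"wx":0.08,"wy":0,"wz":0,"gripper":-1},{"tx":0,"ty":18.6,"tz":-15.1,"wx":0.18,"wy":0,"wz":0,"gripper":-1},{"tx":0,"ty":21.7,"tz":-17.6,"wx":0.28,"wy":0,"wz":0,"gripper":-1},{"tx":0,"ty":24.8,"tz":-20.2,"wx":0.398,"wy":0,"wz":0,"gripper":-1}]'; echo; python3 where.py 546.5 203 226
```

```text
time: 1.9
tool_pos: [528.7, 165.7, 226.7]
tcp_rot: [0.959, 1.57, -0.58]
contact_force: [0.8, -0.9, 0.6]
grip_width: 91.6

t 1.90 pos [528.7 165.7 226.7] F [ 0.8 -0.9  0.6] w 91.6 j [ 0.17  0.4   1.44 -0.    1.3   1.7 ] yaw 1.84 tilt 0.02
shift cm [ 0.07  1.9  -3.67] turn [-0.0045  0.0002 -0.0003]
```

```bash
python3 -m creep '[{"tx":0,"ty":1.0,"tz":-1.8,"wx":0,"wy":0,"wz":0,"gripper":-1},{"tx":0,"ty":1.9,"tz":-3.67,"wx":0,"wy":0,"wz":0,"gripper":-1},{"tx":0,"ty":1.9,"tz":-3.67,"wx":-0.004,"wy":0,"wz":0,"gripper":-1},{"tx":0,"ty":1.9,"tz":-3.67,"wx":-0.004,"wy":0,"wz":0,"gripper":-1}]'; echo; python3 where.py 546.5 203 128;python3 - <<'E'
from h import *
t=cam("top");s=cam("side")
a=cv2.resize(t["frame"][130:240,150:260],None,fx=5,fy=5)[:,:400]
b=cv2.resize(s["frame"][100:220,240:320],None,fx=5,fy=5)
im=np.zeros((600,800,3),np.uint8); im[:550,:400]=a; im[:,400:]=b
cv2.imwrite("pics/z3.png",im[:,:,::-1])
p=get_obs()["tool_pos"]; print(p, proj(s,p),proj(t,p))
E
```

```text
time: 2.23
tool_pos: [545.7, 201.8, 226.1]
tcp_rot: [-1.061, 1.57, -2.588]
contact_force: [-0.3, -0.3, 0.9]
grip_width: 92.2

t 2.23 pos [545.7 201.8 226.1] F [-0.3 -0.3  0.9] w 92.2 j [ 0.22  0.45  1.36 -0.    1.33  1.75] yaw 2.46 tilt -0.05
shift cm [ 9.81  0.1  -0.13] turn [0.0062 0.0005 0.0009]
[545.47195732 200.39586818 226.54939132] [282.38106415 141.30894427] [200.64292333 185.43769016]
```

View pics/z3.png

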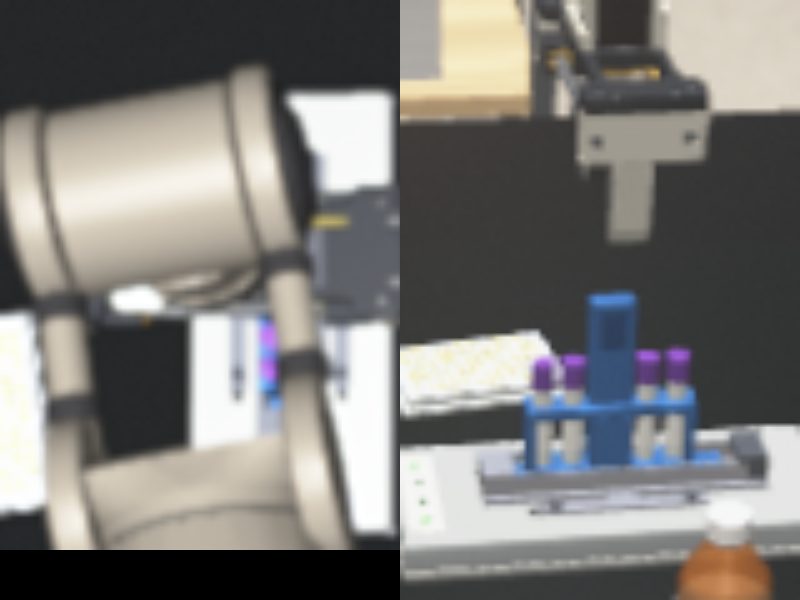

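```bash
python3 -m creep '[{"tx":2.5,"ty":0.05,"tz":-0.1,"wx":0,"wy":0,"wz":0,"gripper":-0.5},{"tx":5,"ty":0.05,"tz":-0.1,"wx":0,"wy":0,"wz":0,"gripper":-0.2},{"tx":7.5,"ty":0.05,"tz":-0.1,"wx":0,"wy":0,"wz":0,"gripper":0},{"tx":9,"ty":0.05,"tz":-0.1,"wx":0,"wy":0,"wz":0,"gripper":0.2},{"tx":9.8,"ty":0.05,"tz":-0.1,"wx":0,"wy":0,"wz":0,"gripper":0.3},{"tx":9.8,"ty":0.05,"tz":-0.1,"wx":0,"wy":0,"wz":0,"gripper":0.4},{"tx":9.8,"ty":0.05,"tz":-0.1,"wx":0,"wy":0,"wz":0,"gripper":0.5},{"tx":9.8,"ty":0.05,"tz":-0.1,"wx":0,"wy":0,"wz":0,"gripper":0.5}]'; echo; python3 where.py 546.5 203 128;python3 - <<'E'
from h import *
s=cam("side")
b=cv2.resize(s["frame"][110:220,225:345],None,fx=5,fy=5)
cv2.imwrite("pics/z4.png",b[:,:,::-1])
E
```

```text
time: 3.0
tool_pos: [547.1, 201.9, 130.2]
tcp_rot: [1.7, 1.568, 0.169]
contact_force: [1.5, 0.5, 0.0]
grip_width: 43.3

t 3.00 pos [547.1 201.9 130.2] F [1.5 0.5 0. ] w 43.3 j [ 0.22  0.53  1.5  -0.    1.11  1.75] yaw 2.31 tilt 0.14
shift cm [ 0.22 -0.06 -0.11] turn [ 0.0036 -0.0003 -0.0025]
```

View pics/z4.png

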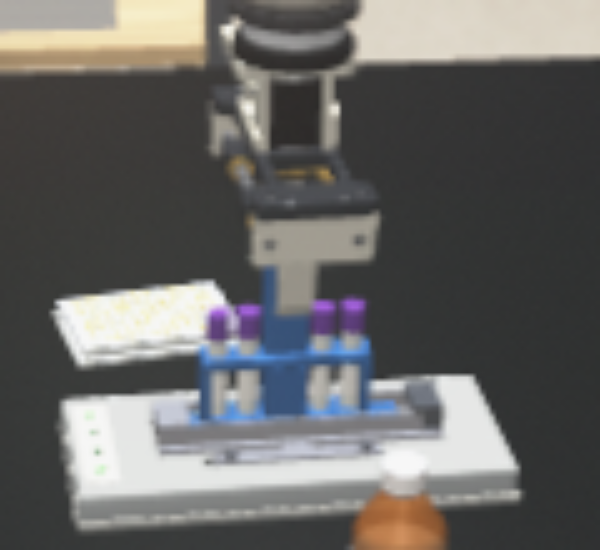

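```bash
python3 -m creep '[{"tx":0.1,"ty":-0.05,"tz":-0.1,"wx":0,"wy":0,"wz":0,"gripper":0.5},{"tx":0.1,"ty":-0.05,"tz":-0.1,"wx":0,"wy":0,"wz":0,"gripper":0.58},{"tx":0.1,"ty":-0.05,"tz":-0.1,"wx":0,"wy":0,"wz":0,"gripper":0.58},{"tx":0.1,"ty":-0.05,"tz":-0.1,"wx":0,"wy":0,"wz":0,"gripper":0.58}]'; echo; python3 where.py 546.5 203 128
```

```text
time: 3.38
tool_pos: [545.8, 203.2, 128.0]
tcp_rot: [1.5, 1.57, -0.03]
contact_force: [0.1, 0.2, 0.3]
grip_width: 19.8

t 3.38 pos [545.8 203.2 128. ] F [0.1 0.2 0.3] w 19.8 j [ 0.22  0.54  1.5  -0.    1.11  1.75] yaw 2.35 tilt 0.03
shift cm [-0.    0.07  0.02] turn [ 0.0043  0.     -0.0005]
```

```bash
python3 -m creep '[{"tx":0,"ty":0,"tz":0,"wx":0,"wy":0,"wz":0,"gripper":0.58},{"tx":0,"ty":0,"tz":0,"wx":0,"wy":0,"wz":0,"gripper":0.58},{"tx":0,"ty":0,"tz":0,"wx":0,"wy":0,"wz":0,"gripper":0.6}]'; echo; python3 where.py 546.5 203 128
```

```text
time: 3.63
tool_pos: [545.8, 203.1, 127.7]
tcp_rot: [0.086, 1.571, -1.443]
contact_force: [-0.1, -0.1, -0.3]
grip_width: 18.5

t 3.63 pos [545.8 203.1 127.7] F [-0.1 -0.1 -0.3] w 18.5 j [ 0.22  0.54  1.5  -0.    1.11  1.75] yaw 2.34 tilt 0.00
shift cm [-0.03  0.07  0.01] turn [ 0.0042  0.0001 -0.    ]
```

```bash
python3 -m creep '[{"tx":0,"ty":0,"tz":0,"wx":0,"wy":0,"wz":0,"gripper":0.63},{"tx":0,"ty":0,"tz":0,"wx":0,"wy":0,"wz":0,"gripper":0.66},{"tx":0,"ty":0,"tz":0,"wx":0,"wy":0,"wz":0,"gripper":0.66},{"tx":0,"ty":0,"tz":0,"wx":0,"wy":0,"wz":0,"gripper":0.66}]'; echo; python3 where.py 546.5 203 128
```

```text
time: 3.97
tool_pos: [545.8, 203.1, 127.7]
tcp_rot: [1.663, 1.571, 0.133]
contact_force: [-0.9, 0.3, 0.2]
grip_width: 15.7

t 3.97 pos [545.8 203.1 127.7] F [-0.9  0.3  0.2] w 15.7 j [ 0.22  0.54  1.5  -0.    1.1   1.75] yaw 2.34 tilt 0.01
shift cm [-0.03  0.07  0.02] turn [ 0.0041 -0.     -0.0002]
```

```bash
python3 -m creep '[{"tx":0,"ty":0,"tz":0,"wx":0,"wy":0,"wz":0,"gripper":0.8},{"tx":0,"ty":0,"tz":0,"wx":0,"wy":0,"wz":0,"gripper":1},{"tx":0,"ty":0,"tz":0,"wx":0,"wy":0,"wz":0,"gripper":1},{"tx":0,"ty":0,"tz":0,"wx":0,"wy":0,"wz":0,"gripper":1},{"tx":0,"ty":0,"tz":0,"wx":0,"wy":0,"wz":0,"gripper":1}]'; echo; python3 where.py 546.5 203 128
```

```text
time: 4.38
tool_pos: [545.8, 203.1, 127.7]
tcp_rot: [0.685, 1.571, -0.846]
contact_force: [0.6, 1.1, -1.1]
grip_width: 13.9

t 4.38 pos [545.8 203.1 127.7] F [ 0.6  1.1 -1.1] w 13.9 j [ 0.22  0.54  1.5  -0.    1.1   1.75] yaw 2.34 tilt 0.00
shift cm [-0.03  0.07  0.01] turn [ 0.0041  0.     -0.    ]
```

```bash
python3 -m creep '[{"tx":0,"ty":0.1,"tz":0,"wx":0,"wy":0,"wz":0,"gripper":1},{"tx":0,"ty":0.2,"tz":0,"wx":0,"wy":0,"wz":0,"gripper":1},{"tx":0,"ty":0.3,"tz":0,"wx":0,"wy":0,"wz":0,"gripper":1},{"tx":0,"ty":0.3,"tz":0,"wx":0,"wy":0,"wz":0,"gripper":1}]'; echo; python3 where.py 546.5 203 128
```

```text
time: 4.72
tool_pos: [548.8, 203.1, 127.6]
tcp_rot: [-0.987, 1.57, -2.517]
contact_force: [-1.9, 0.1, -0.0]
grip_width: 13.8

t 4.72 pos [548.8 203.1 127.6] F [-1.9  0.1 -0. ] w 13.8 j [ 0.22  0.54  1.49 -0.    1.11  1.75] yaw 2.34 tilt -0.02
shift cm [-0.04 -0.23  0.  ] turn [0.0041 0.0002 0.0003]
```

```bash
python3 -m creep '[{"tx":0,"ty":0.08,"tz":0,"wx":0,"wy":0,"wz":0,"gripper":1},{"tx":0,"ty":0.15,"tz":0,"wx":0,"wy":0,"wz":0,"gripper":1},{"tx":0,"ty":0.15,"tz":0,"wx":0,"wy":0,"wz":0,"gripper":1}]'; echo; python3 where.py 546.5 203 128
```

```text
time: 4.97
tool_pos: [550.5, 203.2, 127.6]
tcp_rot: [0.985, 1.571, -0.545]
contact_force: [-1.8, 0.1, 1.4]
grip_width: 13.8

t 4.97 pos [550.5 203.2 127.6] F [-1.8  0.1  1.4] w 13.8 j [ 0.22  0.54  1.49 -0.    1.11  1.75] yaw 2.34 tilt 0.01
shift cm [-0.04 -0.4   0.01] turn [ 0.0041  0.0001 -0.0002]
```

```bash
python3 -m creep '[{"tx":0,"ty":0.05,"tz":0,"wx":0,"wy":0,"wz":0,"gripper":1},{"tx":0,"ty":0.1,"tz":0,"wx":0,"wy":0,"wz":0,"gripper":1},{"tx":0,"ty":0.1,"tz":0,"wx":0,"wy":0,"wz":0,"gripper":1}]'; echo; python3 where.py
```

```text
time: 5.22
tool_pos: [551.4, 203.3, 127.6]
tcp_rot: [1.345, 1.571, -0.185]
contact_force: [-2.2, -0.9, -0.5]
grip_width: 13.9

t 5.22 pos [551.4 203.3 127.6] F [-2.2 -0.9 -0.5] w 13.9 j [ 0.22  0.55  1.48 -0.    1.11  1.75] yaw 2.33 tilt 0.02
```

```bash
python3 -m creep '[{"tx":0,"ty":0.05,"tz":0,"wx":0,"wy":0,"wz":0,"gripper":1},{"tx":0,"ty":0.1,"tz":0,"wx":0,"wy":0,"wz":0,"gripper":1},{"tx":0,"ty":0.1,"tz":0,"wx":0,"wy":0,"wz":0,"gripper":1}]'; echo; python3 where.py
```

```text
time: 5.47
tool_pos: [552.5, 203.3, 127.6]
tcp_rot: [1.326, 1.571, -0.204]
contact_force: [-1.2, 0.5, -0.2]
grip_width: 14.0

t 5.47 pos [552.5 203.3 127.6] F [-1.2  0.5 -0.2] w 14.0 j [ 0.22  0.55  1.48 -0.    1.11  1.75] yaw 2.33 tilt 0.01
```

```bash
python3 -m creep '[{"tx":0,"ty":0.05,"tz":0,"wx":0,"wy":0,"wz":0,"gripper":1},{"tx":0,"ty":0.1,"tz":0,"wx":0,"wy":0,"wz":0,"gripper":1},{"tx":0,"ty":0.1,"tz":0,"wx":0,"wy":0,"wz":0,"gripper":1}]'; echo; python3 where.py
```

```text
time: 5.72
tool_pos: [553.5, 203.4, 127.6]
tcp_rot: [1.415, 1.57, -0.115]
contact_force: [-2.3, -0.2, -0.8]
grip_width: 14.1

t 5.72 pos [553.5 203.4 127.6] F [-2.3 -0.2 -0.8] w 14.1 j [ 0.22  0.55  1.48 -0.    1.11  1.75] yaw 2.34 tilt 0.02
```

```bash
python3 -m creep '[{"tx":0,"ty":0.05,"tz":0,"wx":0,"wy":0,"wz":0,"gripper":1},{"tx":0,"ty":0.1,"tz":0,"wx":0,"wy":0,"wz":0,"gripper":1},{"tx":0,"ty":0.1,"tz":0,"wx":0,"wy":0,"wz":0,"gripper":1}]'; echo; python3 where.py
```

```text
time: 5.97
tool_pos: [554.4, 203.4, 127.6]
tcp_rot: [1.121, 1.571, -0.409]
contact_force: [-1.4, -1.1, -1.2]
grip_width: 13.6

t 5.97 pos [554.4 203.4 127.6] F [-1.4 -1.1 -1.2] w 13.6 j [ 0.22  0.55  1.47 -0.    1.12  1.75] yaw 2.33 tilt 0.01
```

```bash
python3 -m creep '[{"tx":0,"ty":0.05,"tz":0,"wx":0,"wy":0,"wz":0,"gripper":1},{"tx":0,"ty":0.1,"tz":0,"wx":0,"wy":0,"wz":0,"gripper":1},{"tx":0,"ty":0.1,"tz":0,"wx":0,"wy":0,"wz":0,"gripper":1}]'; echo; python3 where.py
```

```text
time: 6.22
tool_pos: [555.4, 203.4, 127.6]
tcp_rot: [1.125, 1.571, -0.405]
contact_force: [-0.3, 0.7, -1.9]
grip_width: 13.8

t 6.22 pos [555.4 203.4 127.6] F [-0.3  0.7 -1.9] w 13.8 j [ 0.22  0.55  1.47 -0.    1.12  1.75] yaw 2.34 tilt 0.01
```

```bash
python3 -m creep '[{"tx":0,"ty":0.05,"tz":0,"wx":0,"wy":0,"wz":0,"gripper":1},{"tx":0,"ty":0.1,"tz":0,"wx":0,"wy":0,"wz":0,"gripper":1},{"tx":0,"ty":0.1,"tz":0,"wx":0,"wy":0,"wz":0,"gripper":1}]'; echo; python3 where.py
```

```text
time: 6.47
tool_pos: [556.5, 203.5, 127.6]
tcp_rot: [1.339, 1.571, -0.191]
contact_force: [-0.9, 0.1, -1.5]
grip_width: 13.8

t 6.47 pos [556.5 203.5 127.6] F [-0.9  0.1 -1.5] w 13.8 j [ 0.22  0.55  1.47 -0.    1.12  1.75] yaw 2.34 tilt 0.02
```

```bash
python3 -m creep '[{"tx":0,"ty":0.05,"tz":0,"wx":0,"wy":0,"wz":0,"gripper":1},{"tx":0,"ty":0.1,"tz":0,"wx":0,"wy":0,"wz":0,"gripper":1},{"tx":0,"ty":0.1,"tz":0,"wx":0,"wy":0,"wz":0,"gripper":1}]'; echo; python3 where.py
```

```text
time: 6.72
tool_pos: [557.4, 203.5, 127.6]
tcp_rot: [1.227, 1.571, -0.303]
contact_force: [-0.6, 0.4, -1.9]
grip_width: 14.1

t 6.72 pos [557.4 203.5 127.6] F [-0.6  0.4 -1.9] w 14.1 j [ 0.22  0.56  1.47 -0.    1.12  1.75] yaw 2.33 tilt 0.01
```

```bash
python3 -m creep '[{"tx":0,"ty":0.05,"tz":0,"wx":0,"wy":0,"wz":0,"gripper":1},{"tx":0,"ty":0.1,"tz":0,"wx":0,"wy":0,"wz":0,"gripper":1},{"tx":0,"ty":0.1,"tz":0,"wx":0,"wy":0,"wz":0,"gripper":1}]'; echo; python3 where.py;python3 - <<'E'
from h import *
s=cam("side")
b=cv2.resize(s["frame"][130:210,240:335],None,fx=7,fy=7,interpolation=cv2.INTER_CUBIC)
cv2.imwrite("pics/z5.png",b[:,:,::-1])
E
```

```text
time: 6.97
tool_pos: [558.4, 203.6, 127.6]
tcp_rot: [1.102, 1.571, -0.428]
contact_force: [-0.8, -0.7, -2.4]
grip_width: 14.0

t 6.97 pos [558.4 203.6 127.6] F [-0.8 -0.7 -2.4] w 14.0 j [ 0.22  0.56  1.46 -0.    1.12  1.75] yaw 2.34 tilt 0.01
```

View pics/z5.png

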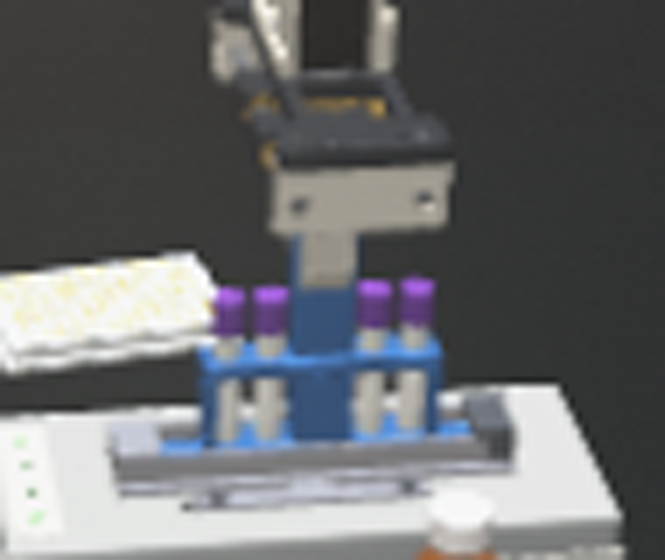

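```bash
python3 -m creep '[{"tx":0,"ty":0.05,"tz":0,"wx":0,"wy":0,"wz":0,"gripper":1},{"tx":0,"ty":0.1,"tz":0,"wx":0,"wy":0,"wz":0,"gripper":1},{"tx":0,"ty":0.1,"tz":0,"wx":0,"wy":0,"wz":0,"gripper":1}]'; echo; python3 where.py
```

```text
time: 7.27
tool_pos: [559.4, 203.6, 127.7]
tcp_rot: [1.095, 1.571, -0.435]
contact_force: [0.0, -0.1, -2.8]
grip_width: 13.8

t 7.27 pos [559.4 203.6 127.7] F [ 0.  -0.1 -2.8] w 13.8 j [ 0.22  0.56  1.46 -0.    1.12  1.75] yaw 2.34 tilt 0.01
```

```bash
python3 -m creep '[{"tx":0,"ty":0.05,"tz":0,"wx":0,"wy":0,"wz":0,"gripper":1},{"tx":0,"ty":0.1,"tz":0,"wx":0,"wy":0,"wz":0,"gripper":1},{"tx":0,"ty":0.1,"tz":0,"wx":0,"wy":0,"wz":0,"gripper":1}]'; echo; python3 where.py
```

```text
time: 7.52
tool_pos: [560.4, 203.6, 127.7]
tcp_rot: [0.942, 1.571, -0.588]
contact_force: [0.8, -0.1, -3.7]
grip_width: 13.6

t 7.52 pos [560.4 203.6 127.7] F [ 0.8 -0.1 -3.7] w 13.6 j [ 0.22  0.56  1.46 -0.    1.12  1.75] yaw 2.34 tilt 0.01
```

```bash
python3 -m creep '[{"tx":0,"ty":0.05,"tz":0,"wx":0,"wy":0,"wz":0,"gripper":1},{"tx":0,"ty":0.1,"tz":0,"wx":0,"wy":0,"wz":0,"gripper":1},{"tx":0,"ty":0.1,"tz":0,"wx":0,"wy":0,"wz":0,"gripper":1}]'; echo; python3 where.py
```

```text
time: 7.77
tool_pos: [560.9, 203.7, 127.7]
tcp_rot: [-1.428, 1.57, -2.958]
contact_force: [-2.3, 0.2, -0.6]
grip_width: 13.8

t 7.77 pos [560.9 203.7 127.7] F [-2.3  0.2 -0.6] w 13.8 j [0.22 0.56 1.45 0.   1.13 1.75] yaw 2.34 tilt -0.05
```

```bash
python3 -m creep '[{"tx":0,"ty":0.03,"tz":0,"wx":0,"wy":0,"wz":0,"gripper":1},{"tx":0,"ty":0.05,"tz":0,"wx":0,"wy":0,"wz":0,"gripper":1},{"tx":0,"ty":0.05,"tz":0,"wx":0,"wy":0,"wz":0,"gripper":1}]'; echo; python3 where.py
```

```text
time: 8.02
tool_pos: [561.1, 203.8, 127.8]
tcp_rot: [-1.437, 1.569, -2.967]
contact_force: [-4.4, 0.1, 1.9]
grip_width: 14.1

t 8.02 pos [561.1 203.8 127.8] F [-4.4  0.1  1.9] w 14.1 j [0.22 0.56 1.45 0.   1.13 1.75] yaw 2.34 tilt -0.08
```

```bash
python3 -m creep '[{"tx":-0.05,"ty":0.055,"tz":0,"wx":0,"wy":0,"wz":-0.006,"gripper":1},{"tx":-0.1,"ty":0.11,"tz":0,"wx":0,"wy":0,"wz":-0.0125,"gripper":1},{"tx":-0.19,"ty":0.22,"tz":0,"wx":0,"wy":0,"wz":-0.025,"gripper":1},{"tx":-0.19,"ty":0.22,"tz":0,"wx":0,"wy":0,"wz":-0.025,"gripper":1}]'; echo; python3 where.py
```

```text
time: 8.35
tool_pos: [563.6, 203.8, 129.8]
tcp_rot: [-1.569, 1.543, -3.099]
contact_force: [-7.2, -1.2, 3.9]
grip_width: 13.7

t 8.35 pos [563.6 203.8 129.8] F [-7.2 -1.2  3.9] w 13.7 j [0.22 0.58 1.42 0.01 1.17 1.74] yaw 2.33 tilt -1.57
```

```bash
python3 -m creep '[{"tx":-0.08,"ty":0.04,"tz":0,"wx":0,"wy":0,"wz":-0.008,"gripper":1},{"tx":-0.16,"ty":0.11,"tz":0,"wx":0,"wy":0,"wz":-0.016,"gripper":1},{"tx":-0.235,"ty":0.18,"tz":0,"wx":0,"wy":0,"wz":-0.025,"gripper":1},{"tx":-0.235,"ty":0.18,"tz":0,"wx":0,"wy":0,"wz":-0.025,"gripper":1}]'; echo; python3 where.py
```

```text
time: 8.68
tool_pos: [565.8, 203.9, 131.6]
tcp_rot: [-1.571, 1.519, -3.101]
contact_force: [-4.5, -0.0, -1.0]
grip_width: 13.8

t 8.68 pos [565.8 203.9 131.6] F [-4.5 -0.  -1. ] w 13.8 j [0.21 0.59 1.39 0.01 1.21 1.74] yaw 2.33 tilt -2.96
```

```bash
python3 -m creep '[{"tx":-0.1,"ty":0.11,"tz":0,"wx":0,"wy":0,"wz":-0.0125,"gripper":1},{"tx":-0.19,"ty":0.22,"tz":0,"wx":0,"wy":0,"wz":-0.025,"gripper":1},{"tx":-0.28,"ty":0.33,"tz":0,"wx":0,"wy":0,"wz":-0.0375,"gripper":1},{"tx":-0.38,"ty":0.44,"tz":0,"wx":0,"wy":0,"wz":-0.05,"gripper":1},{"tx":-0.38,"ty":0.44,"tz":0,"wx":0,"wy":0,"wz":-0.05,"gripper":1}]'; echo; python3 where.py
```

```text
time: 9.1
tool_pos: [570.7, 204.1, 135.4]
tcp_rot: [-1.572, 1.469, -3.102]
contact_force: [-5.6, -0.2, -1.4]
grip_width: 13.6

t 9.10 pos [570.7 204.1 135.4] F [-5.6 -0.2 -1.4] w 13.6 j [0.21 0.62 1.32 0.02 1.3  1.73] yaw 2.32 tilt -5.81
```

```bash
python3 -m creep '[{"tx":-0.18,"ty":0.21,"tz":0,"wx":0,"wy":0,"wz":-0.025,"gripper":1},{"tx":-0.37,"ty":0.43,"tz":0,"wx":0,"wy":0,"wz":-0.05,"gripper":1},{"tx":-0.55,"ty":0.66,"tz":0,"wx":0,"wy":0,"wz":-0.075,"gripper":1},{"tx":-0.72,"ty":0.89,"tz":0,"wx":0,"wy":0,"wz":-0.1,"gripper":1},{"tx":-0.72,"ty":0.89,"tz":0,"wx":0,"wy":0,"wz":-0.1,"gripper":1},{"tx":-0.72,"ty":0.89,"tz":0,"wx":0,"wy":0,"wz":-0.1,"gripper":1}]'; echo; python3 where.py;python3 - <<'E'
from h import *
s=cam("side")
b=cv2.resize(s["frame"][130:210,240:335],None,fx=7,fy=7,interpolation=cv2.INTER_CUBIC)
cv2.imwrite("pics/z6.png",b[:,:,::-1])
E
```

```text
time: 9.6
tool_pos: [580.4, 204.5, 141.6]
tcp_rot: [-1.571, 1.372, -3.101]
contact_force: [-2.8, 0.8, -2.5]
grip_width: 13.9

t 9.60 pos [580.4 204.5 141.6] F [-2.8  0.8 -2.5] w 13.9 j [0.2  0.69 1.18 0.03 1.46 1.72] yaw 2.33 tilt -11.39
```

View pics/z6.png

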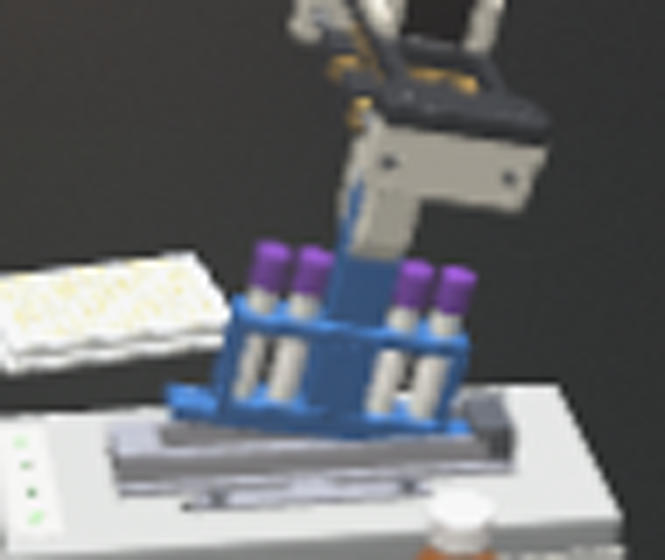

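```bash
python3 -m creep '[{"tx":-0.04,"ty":-0.16,"tz":0,"wx":0,"wy":0,"wz":0,"gripper":1},{"tx":-0.04,"ty":-0.32,"tz":0,"wx":0,"wy":0,"wz":0,"gripper":1},{"tx":-0.02,"ty":-0.65,"tz":0,"wx":0,"wy":0,"wz":0,"gripper":1},{"tx":0,"ty":-1.02,"tz":0,"wx":0,"wy":0,"wz":0,"gripper":1},{"tx":0.1,"ty":-1.5,"tz":0,"wx":0,"wy":0,"wz":0,"gripper":1},{"tx":0.2,"ty":-2.0,"tz":0,"wx":0,"wy":0,"wz":0,"gripper":1},{"tx":0.3,"ty":-2.5,"tz":0,"wx":0,"wy":0,"wz":0,"gripper":1},{"tx":0.3,"ty":-2.5,"tz":0,"wx":0,"wy":0,"wz":0,"gripper":1}]'; echo; python3 where.py;python3 - <<'E'
from h import *
s=cam("side")
b=cv2.resize(s["frame"][130:210,240:335],None,fx=7,fy=7,interpolation=cv2.INTER_CUBIC)
cv2.imwrite("pics/z7.png",b[:,:,::-1])
E
```

```text
time: 10.32
tool_pos: [553.7, 203.5, 144.0]
tcp_rot: [-1.57, 1.37, -3.1]
contact_force: [0.6, -0.2, -3.2]
grip_width: 14.2

t 10.32 pos [553.7 203.5 144. ] F [ 0.6 -0.2 -3.2] w 14.2 j [0.2  0.65 1.27 0.03 1.43 1.73] yaw 2.35 tilt -11.50
```

View pics/z7.png

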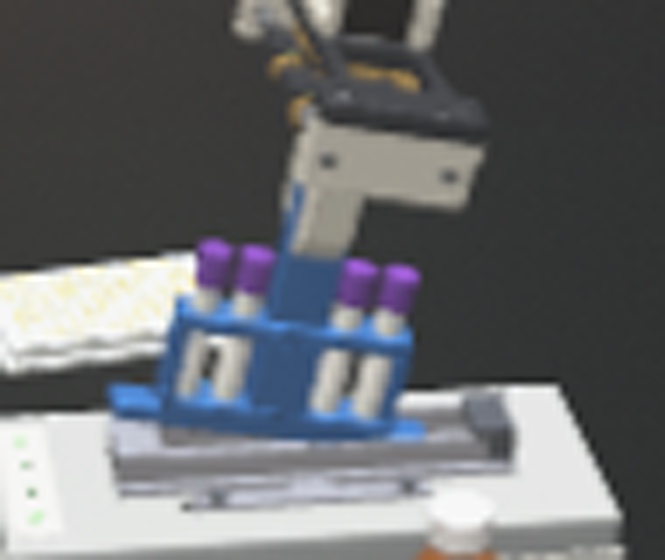

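```bash
python3 -m creep '[{"tx":-0.5,"ty":-0.1,"tz":0,"wx":0,"wy":0,"wz":0,"gripper":1},{"tx":-1.3,"ty":-0.26,"tz":0,"wx":0,"wy":0,"wz":0,"gripper":1},{"tx":-2.3,"ty":-0.47,"tz":0,"wx":0,"wy":0,"wz":0,"gripper":1},{"tx":-3.5,"ty":-0.7,"tz":0,"wx":0,"wy":0,"wz":0,"gripper":1},{"tx":-4.7,"ty":-0.95,"tz":0,"wx":0,"wy":0,"wz":0.0,"gripper":1},{"tx":-5.9,"ty":-1.2,"tz":0,"wx":0,"wy":0,"wz":0.05,"gripper":1},{"tx":-7.0,"ty":-1.42,"tz":0,"wx":0,"wy":0,"wz":0.12,"gripper":1},{"tx":-8,"ty":-1.62,"tz":0,"wx":0,"wy":0,"wz":0.2,"gripper":1}]'; echo; python3 where.py 529.2 -213.8 230 17.0 0
```

```text
time: 11.03
tool_pos: [556.0, 203.4, 227.1]
tcp_rot: [1.642, 1.566, 0.111]
contact_force: [0.4, -0.3, -3.3]
grip_width: 13.8

t 11.03 pos [556.  203.4 227.1] F [ 0.4 -0.3 -3.3] w 13.8 j [ 0.22  0.46  1.33 -0.    1.34  1.75] yaw 2.30 tilt 0.28
shift cm [-0.33 -4.35 41.58] turn [-0.2565  0.0003 -0.0049]
```

```bash
python3 -m creep '[{"tx":-1.5,"ty":-0.1,"tz":0.5,"wx":0,"wy":0,"wz":-0.005,"gripper":1},{"tx":-3.0,"ty":-0.2,"tz":1.5,"wx":0,"wy":0,"wz":-0.005,"gripper":1},{"tx":-4.0,"ty":-0.5,"tz":3.5,"wx":0,"wy":0,"wz":-0.005,"gripper":1},{"tx":-4.3,"ty":-0.8,"tz":6,"wx":0,"wy":0,"wz":-0.005,"gripper":1},{"tx":-4.3,"ty":-1.1,"tz":9,"wx":0,"wy":0,"wz":-0.005,"gripper":1},{"tx":-4.3,"ty":-1.4,"tz":12,"wx":0,"wy":0,"wz":-0.005,"gripper":1},{"tx":-4.3,"ty":-1.7,"tz":15,"wx":0,"wy":0,"wz":-0.005,"gripper":1},{"tx":-4.3,"ty":-2,"tz":18,"wx":-0.03,"wy":0,"wz":-0.005,"gripper":1}]'; echo; python3 where.py 529.2 -213.8 270 17.0 0
```

```text
time: 11.7
tool_pos: [542.1, 21.5, 269.8]
tcp_rot: [-1.512, 1.567, -3.012]
contact_force: [0.9, 0.6, -3.8]
grip_width: 14.0

t 11.70 pos [542.1  21.5 269.8] F [ 0.9  0.6 -3.8] w 14.0 j [-0.1   0.35  1.4  -0.    1.4   1.4 ] yaw 4.06 tilt -0.20
shift cm [-0.   -2.95 23.38] turn [-2.259e-01 -2.000e-04  3.600e-03]
```

```bash
python3 -m creep '[{"tx":0,"ty":-0.35,"tz":3,"wx":-0.03,"wy":0,"wz":0,"gripper":1},{"tx":0,"ty":-0.7,"tz":6,"wx":-0.06,"wy":0,"wz":0,"gripper":1},{"tx":0,"ty":-1.1,"tz":9,"wx":-0.09,"wy":0,"wz":0,"gripper":1},{"tx":0,"ty":-1.5,"tz":12,"wx":-0.12,"wy":0,"wz":0,"gripper":1},{"tx":0,"ty":-1.9,"tz":15,"wx":-0.15,"wy":0,"wz":0,"gripper":1},{"tx":0,"ty":-2.3,"tz":18,"wx":-0.18,"wy":0,"wz":0,"gripper":1},{"tx":0,"ty":-2.7,"tz":21,"wx":-0.21,"wy":0,"wz":0,"gripper":1},{"tx":0,"ty":-2.95,"tz":22.7,"wx":-0.226,"wy":0,"wz":0,"gripper":1}]'; echo; python3 -m creep '[{"tx":0,"ty":0,"tz":0,"wx":0,"wy":0,"wz":0,"gripper":1},{"tx":0,"ty":0,"tz":0,"wx":0,"wy":0,"wz":0,"gripper":1},{"tx":0,"ty":0,"tz":0,"wx":0,"wy":0,"wz":0,"gripper":1}]'; echo;python3 where.py 529.2 -213.8 270 17.0 0;python3 - <<'E'
from h import *
s=cam("side");t=cam("top")
b=cv2.resize(s["frame"][150:310,220:360],None,fx=3.6,fy=3.6,interpolation=cv2.INTER_CUBIC)
cv2.imwrite("pics/z8.png",b[:,:,::-1])
cv2.imwrite("pics/z8t.png",t["frame"][:,:,::-1])
E
```

```text
time: 12.37
tool_pos: [528.5, -209.0, 269.7]
tcp_rot: [-1.378, 1.566, -2.653]
contact_force: [0.3, -0.0, -2.0]
grip_width: 14.1

time: 12.62
tool_pos: [528.9, -205.2, 269.2]
tcp_rot: [-1.861, 1.566, -3.135]
contact_force: [-0.5, -0.1, -2.8]
grip_width: 14.0

t 12.62 pos [ 528.9 -205.2  269.2] F [-0.5 -0.1 -2.8] w 14.0 j [-0.5   0.4   1.33 -0.    1.42  0.77] yaw 16.99 tilt -0.25
shift cm [-0.08 -0.22  0.83] turn [-0.0002 -0.0013  0.0043]
```

View pics/z8.png

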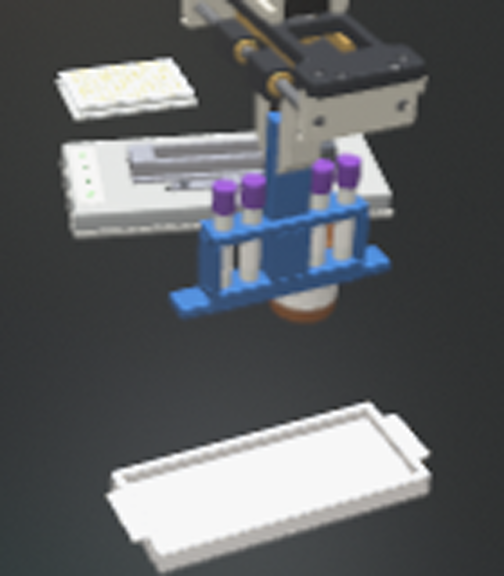

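View pics/z8t.png

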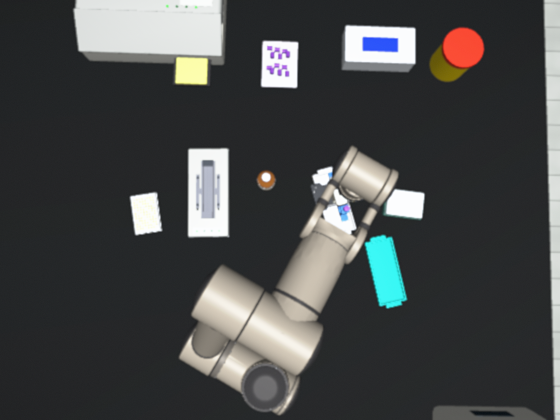

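```bash
python3 - <<'E'
from h import *
s=cam("side"); h=cv2.cvtColor(s["frame"],cv2.COLOR_RGB2HSV)
m=(h[...,0]>100)&(h[...,0]<125)&(h[...,1]>120)
mm=np.zeros_like(m); mm[175:245,262:332]=1; m&=mm
v,u=np.nonzero(m); print(u.min(),u.max(),v.min(),v.max())
y=np.radians(17); ax=np.array([np.cos(y),np.sin(y),0]); p=get_obs()["tool_pos"]; print(p)
P=pts(s,m)-p; a=P@ax
for lo,hi in((-80,-58),(-55,-30),(30,55),(58,80)):
    k=(a>lo)&(a<hi); Q=P[k]; print(lo,k.sum(),"z min/med/max",np.percentile(Q[:,2],[2,50,98]).round(1), "across",(Q@[-ax[1],ax[0],0]).mean().round(1))
print("extent",a.min(),a.max())
# purple caps
m=(h[...,0]>128)&(h[...,0]<150)&(h[...,1]>90); mm[:]=0; mm[180:230,270:330]=1
n,l,st,c=cv2.connectedComponentsWithStats((m&mm).astype(np.uint8)); 
for i in range(1,n):
    if st[i,4]>6:
        Q=pts(s,l==i)-p; print("cap",c[i].round(1),np.median(Q,0).round(1),(np.median(Q,0)@ax).round(1))
E
```

```text
267 327 181 237
[ 529.05660226 -204.69290889  268.96554742]
-80 60 z min/med/max [-93.  -87.9 -85.7] across -2.9
-55 196 z min/med/max [-92.6 -63.1 -35.6] across -6.2
30 128 z min/med/max [-94.5 -75.2 -36.8] across -7.6
58 41 z min/med/max [-93.8 -87.8 -84.2] across -5.8
extent -76.10019274310368 77.51553926285759
cap [312.6 197.6] [ 33.8   5.6 -11.1] 33.9
cap [289.8 202.5] [-23.2 -12.7 -10.9] -25.9
cap [281.9 203.8] [-42.5 -18.4 -10.3] -46.0
```

```bash
python3 -m creep '[{"tx":1,"ty":-0.2,"tz":0.4,"wx":0,"wy":0,"wz":0.004,"gripper":1},{"tx":3,"ty":-0.2,"tz":0.83,"wx":0,"wy":0,"wz":0.004,"gripper":1},{"tx":5.5,"ty":-0.2,"tz":0.83,"wx":0,"wy":0,"wz":0.004,"gripper":1},{"tx":8,"ty":-0.2,"tz":0.83,"wx":0,"wy":0,"wz":0.004,"gripper":1},{"tx":10.5,"ty":-0.2,"tz":0.83,"wx":0,"wy":0,"wz":0.004,"gripper":1},{"tx":12.3,"ty":-0.2,"tz":0.83,"wx":0,"wy":0,"wz":0.004,"gripper":1},{"tx":13.3,"ty":-0.2,"tz":0.83,"wx":0,"wy":0,"wz":0.004,"gripper":1},{"tx":13.8,"ty":-0.2,"tz":0.83,"wx":0,"wy":0,"wz":0.004,"gripper":1}]'; echo;  python3 -m creep '[{"tx":0,"ty":0,"tz":0,"wx":0,"wy":0,"wz":0,"gripper":1},{"tx":0,"ty":0,"tz":0,"wx":0,"wy":0,"wz":0,"gripper":1},{"tx":0,"ty":0,"tz":0,"wx":0,"wy":0,"wz":0,"gripper":1}]'; echo; python3 where.py 529.2 -213.8 102 17.0 0;python3 - <<'E'
from h import *
s=cam("side");t=cam("top")
b=cv2.resize(s["frame"][190:310,230:360],None,fx=4.5,fy=4.5,interpolation=cv2.INTER_CUBIC)
cv2.imwrite("pics/z9.png",b[:,:,::-1])
E
```

```text
time: 13.43
tool_pos: [528.3, -213.3, 129.3]
tcp_rot: [-2.434, 1.567, 2.576]
contact_force: [-0.1, -0.8, -3.0]
grip_width: 14.0

time: 13.68
tool_pos: [529.6, -214.6, 132.0]
tcp_rot: [0.864, 1.569, -0.41]
contact_force: [-0.5, -0.7, -3.2]
grip_width: 14.3

t 13.68 pos [ 529.6 -214.6  132. ] F [-0.5 -0.7 -3.2] w 14.3 j [-0.52  0.51  1.53  0.    1.1   0.75] yaw 17.02 tilt 0.06
shift cm [ 3.   -0.01 -0.09] turn [ 0.0003  0.0008 -0.001 ]
```

View pics/z9.png

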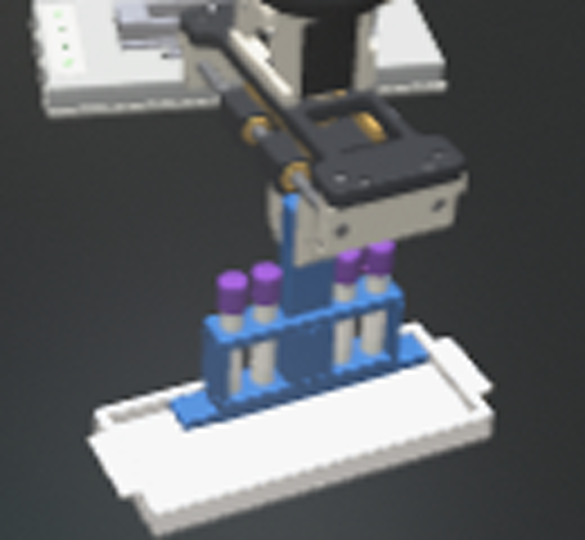

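```bash
python3 -m creep '[{"tx":0.5,"ty":0,"tz":0,"wx":0,"wy":0,"wz":0,"gripper":1},{"tx":1,"ty":0,"tz":0,"wx":0,"wy":0,"wz":0,"gripper":1},{"tx":1.5,"ty":0,"tz":0,"wx":0,"wy":0,"wz":0,"gripper":1},{"tx":2,"ty":0,"tz":0,"wx":0,"wy":0,"wz":0,"gripper":1},{"tx":2.3,"ty":0,"tz":0,"wx":0,"wy":0,"wz":0,"gripper":1},{"tx":2.5,"ty":0,"tz":0,"wx":0,"wy":0,"wz":0,"gripper":1},{"tx":2.5,"ty":0,"tz":0,"wx":0,"wy":0,"wz":0,"gripper":1},{"tx":2.5,"ty":0,"tz":0,"wx":0,"wy":0,"wz":0,"gripper":1}]'; echo; python3 where.py 529.2 -213.8 102 17.0 0
```

```text
time: 14.45
tool_pos: [528.7, -214.3, 105.5]
tcp_rot: [-2.482, 1.569, 2.527]
contact_force: [0.1, -0.4, -2.4]
grip_width: 14.2

t 14.45 pos [ 528.7 -214.3  105.5] F [ 0.1 -0.4 -2.4] w 14.2 j [-0.52  0.54  1.56  0.    1.04  0.75] yaw 17.00 tilt -0.05
shift cm [ 0.35  0.06 -0.03] turn [ 0.0001 -0.0012  0.0009]
```

```bash
python3 -m creep '[{"tx":0.1,"ty":0,"tz":0,"wx":0,"wy":0,"wz":0,"gripper":1},{"tx":0.2,"ty":0,"tz":0,"wx":0,"wy":0,"wz":0,"gripper":1},{"tx":0.3,"ty":0,"tz":0,"wx":0,"wy":0,"wz":0,"gripper":1},{"tx":0.3,"ty":0,"tz":0,"wx":0,"wy":0,"wz":0,"gripper":1}]'; echo; python3 where.py 529.2 -213.8 102 17.0 0
```

```text
time: 14.78
tool_pos: [528.6, -214.2, 102.4]
tcp_rot: [-2.453, 1.569, 2.557]
contact_force: [0.7, 0.6, -3.2]
grip_width: 14.0

t 14.78 pos [ 528.6 -214.2  102.4] F [ 0.7  0.6 -3.2] w 14.0 j [-0.52  0.55  1.56  0.    1.03  0.75] yaw 17.01 tilt -0.06
shift cm [ 0.04  0.07 -0.02] turn [ 0.0001 -0.0012  0.001 ]
```

```bash
python3 -m creep '[{"tx":0.03,"ty":0,"tz":0,"wx":0,"wy":0,"wz":0,"gripper":1},{"tx":0.07,"ty":0,"tz":0,"wx":0,"wy":0,"wz":0,"gripper":1},{"tx":0.1,"ty":0,"tz":0,"wx":0,"wy":0,"wz":0,"gripper":1},{"tx":0.1,"ty":0,"tz":0,"wx":0,"wy":0,"wz":0,"gripper":1}]'; echo; python3 where.py
```

```text
time: 15.12
tool_pos: [528.7, -214.3, 101.7]
tcp_rot: [-2.478, 1.57, 2.531]
contact_force: [-0.1, -0.4, -2.5]
grip_width: 13.6

t 15.12 pos [ 528.7 -214.3  101.7] F [-0.1 -0.4 -2.5] w 13.6 j [-0.52  0.55  1.56  0.    1.03  0.75] yaw 17.00 tilt -0.04
```

```bash
python3 -m creep '[{"tx":0.03,"ty":0,"tz":0,"wx":0,"wy":0,"wz":0,"gripper":1},{"tx":0.07,"ty":0,"tz":0,"wx":0,"wy":0,"wz":0,"gripper":1},{"tx":0.07,"ty":0,"tz":0,"wx":0,"wy":0,"wz":0,"gripper":1}]'; echo; python3 where.py
```

```text
time: 15.37
tool_pos: [528.7, -214.3, 101.6]
tcp_rot: [-2.439, 1.57, 2.57]
contact_force: [-3.2, 0.4, 5.2]
grip_width: 13.9

t 15.37 pos [ 528.7 -214.3  101.6] F [-3.2  0.4  5.2] w 13.9 j [-0.52  0.55  1.56  0.    1.03  0.75] yaw 17.01 tilt -0.03
```

```bash
python3 -m creep '[{"tx":0,"ty":0,"tz":0,"wx":0,"wy":0,"wz":0,"gripper":0.65},{"tx":0,"ty":0,"tz":0,"wx":0,"wy":0,"wz":0,"gripper":0.55},{"tx":0,"ty":0,"tz":0,"wx":0,"wy":0,"wz":0,"gripper":0.4},{"tx":0,"ty":0,"tz":0,"wx":0,"wy":0,"wz":0,"gripper":0.2},{"tx":0,"ty":0,"tz":0,"wx":0,"wy":0,"wz":0,"gripper":0},{"tx":0,"ty":0,"tz":0,"wx":0,"wy":0,"wz":0,"gripper":0}]'; echo; python3 where.py;python3 - <<'E'
from h import *
s=cam("side")
b=cv2.resize(s["frame"][190:310,230:360],None,fx=4.5,fy=4.5,interpolation=cv2.INTER_CUBIC)
cv2.imwrite("pics/z10.png",b[:,:,::-1])
E
```

```text
time: 15.87
tool_pos: [528.7, -214.3, 100.8]
tcp_rot: [-2.483, 1.569, 2.527]
contact_force: [0.6, -0.2, -0.5]
grip_width: 42.4

t 15.87 pos [ 528.7 -214.3  100.8] F [ 0.6 -0.2 -0.5] w 42.4 j [-0.52  0.55  1.56  0.    1.03  0.75] yaw 17.00 tilt -0.05
```

View pics/z10.png

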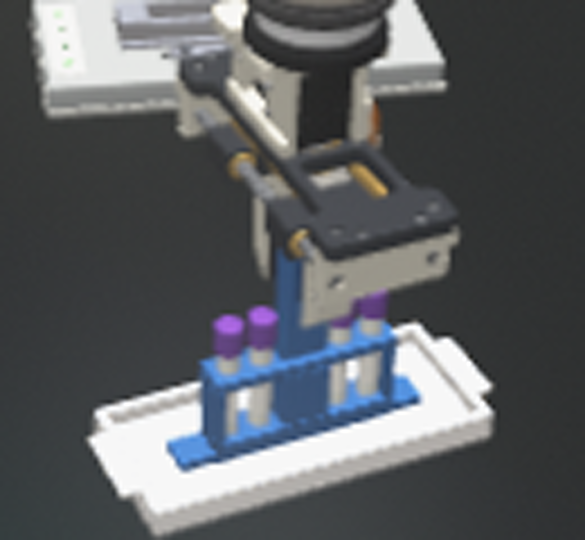

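Rack stands free in the tray: toes at about (185,455) and (405,390), inside the rim. Next I retreat straight up.

```bash
python3 -m creep '[{"tx":-1,"ty":0,"tz":0,"wx":0,"wy":0,"wz":0,"gripper":0},{"tx":-3,"ty":0,"tz":0,"wx":0,"wy":0,"wz":0,"gripper":0},{"tx":-6,"ty":0,"tz":0,"wx":0,"wy":0,"wz":0,"gripper":0},{"tx":-9,"ty":0,"tz":0,"wx":0,"wy":0,"wz":0,"gripper":0},{"tx":-12,"ty":0,"tz":0,"wx":0,"wy":0,"wz":0,"gripper":0},{"tx":-14,"ty":0,"tz":0,"wx":0,"wy":0,"wz":0,"gripper":0},{"tx":-14,"ty":0,"tz":0,"wx":0,"wy":0,"wz":0,"gripper":0}]'; echo
python3 -m creep '[{"tx":0,"ty":-3,"tz":0,"wx":0,"wy":0,"wz":0,"gripper":0},{"tx":0,"ty":-6,"tz":0,"wx":0,"wy":0,"wz":0,"gripper":0},{"tx":0,"ty":-9,"tz":0,"wx":0,"wy":0,"wz":0,"gripper":0},{"tx":0,"ty":-12,"tz":0,"wx":0,"wy":0,"wz":0,"gripper":0},{"tx":0,"ty":-12,"tz":0,"wx":0,"wy":0,"wz":0,"gripper":0},{"tx":0,"ty":-12,"tz":0,"wx":0,"wy":0,"wz":0,"gripper":0}]'; echo;python3 where.py;python3 - <<'E'
from h import *
s=cam("side");t=cam("top")
b=cv2.resize(s["frame"][190:310,230:360],None,fx=4.5,fy=4.5,interpolation=cv2.INTER_CUBIC)
cv2.imwrite("pics/z11.png",b[:,:,::-1]); cv2.imwrite("pics/z11t.png",t["frame"][:,:,::-1])
h=cv2.cvtColor(s["frame"],cv2.COLOR_RGB2HSV)
m=(h[...,0]>100)&(h[...,0]<125)&(h[...,1]>120)
mm=np.zeros_like(m); mm[210:300,262:332]=1; m&=mm
y=np.radians(17); ax=np.array([np.cos(y),np.sin(y),0]); n=np.array([-ax[1],ax[0],0])
P=pts(s,m)-np.array([529.2,-213.8,0]); a=P@ax; c=P@n
print("along",a.min(),a.max(),"z",P[:,2].min(),P[:,2].max())
for lo,hi in((-80,-58),(58,80)):
    k=(a>lo)&(a<hi); print(lo,np.median(P[k],0).round(1)[2],"across med",np.median(c[k]).round(1))
k=P[:,2]>105; print("handle along/across",np.median(a[k]),np.median(c[k]))
E
```

```text
time: 16.5
tool_pos: [530.7, -215.4, 246.9]
tcp_rot: [0.774, 1.562, -0.5]
contact_force: [0.1, -0.1, -0.2]
grip_width: 46.0

time: 17.0
tool_pos: [413.2, -249.8, 241.3]
tcp_rot: [-2.637, 1.57, 2.37]
contact_force: [0.1, 0.5, -0.5]
grip_width: 46.0

t 17.00 pos [ 413.2 -249.8  241.3] F [ 0.1  0.5 -0.5] w 46.0 j [-0.7   0.25  1.61  0.    1.28  0.57] yaw 16.87 tilt -0.03
along -76.38182171737328 75.36558607639816 z 0.8390280813675872 140.41808129719755
-80 14.3 across med -4.5
58 14.1 across med -7.7
handle along/across -3.4019057655446687 -5.675514472783058
```

View pics/z11.png

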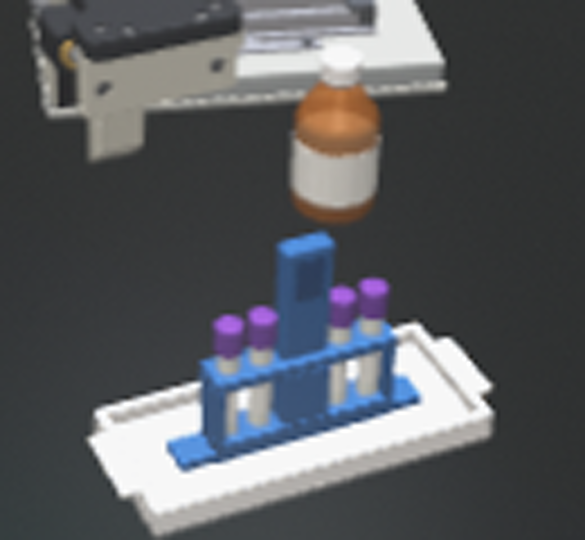

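View pics/z11t.png

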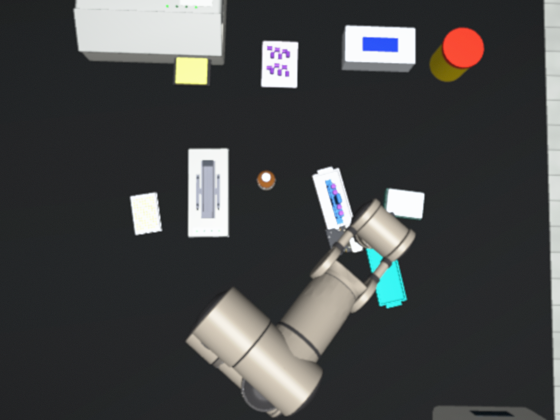

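```bash
python3 -c "
from plant import *
print(get_obs()['dq'].round(3)); print(close_job())"
```

```text
[ 0.016  0.013 -0.01  -0.003 -0.001 -0.002]
the job is handed in; nothing more can be done
None
```

The blue rack is out of the feeder and stands upright and released in the white carry tray. I handed the job in at about 17 s of the 72 s allowed; the hand-in gives no verdict.

- **Getting it out:** I gripped the blade and slid the rack back about 15 mm until I felt the end stop. I then tipped it about 0.2 rad (11.5°) over the lip, drew it roughly 27 mm out from under the hood and lifted it clear. The highest force I read against the feeder was about 8 N, well under the 25 N limit.
- **Setting it down:** The wrist reading changed by about 8 N at landing, against the 30 N limit.
- **Last checks:**
    - Both toes were level within the depth noise (14.3 and 14.1 mm).
    - The rack's middle was about 1 to 3 mm from the tray's centre lengthwise and about 6 mm across. The across figure is from the visible face only, so the true offset is probably smaller.
    - The gripper was clear with no load on it.
    - The plate, bottle and tip box looked to be at the same place in the top picture as at the start.

Forces were read at the end of each short move, so a brief peak between readings would not show. My first two move commands were refused for a missing field and did not move the arm. No check failed or disagreed.

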